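# Set the dough sheeter's thickness adjuster with a flat screwdriver

## Task

Take the flat screwdriver from its wooden stand, feel its blade gently into the slot of the brass screw on top of the dough sheeter, and turn the screw clockwise with it until the red pointer is at the green mark. Never press hard, keep the gripper off the sheeter, leave the jar, cup and gingerbread where they are, and put the screwdriver back fully home and upright in its stand.

Things in the scene. Friction and masses are not known exactly. Their poses are not given: they have to be found in the camera images.
- driver: Flat screwdriver, 175 mm long, about 130 g, standing blade-down in the stand, free to turn there. Origin at the middle of the blade's tip edge, z up the shaft, x across the blade's width. Blade 17 mm wide (x), 2.4 mm thick (y; 1.6 mm in the last 3 mm), 15 mm long; shaft 10 mm thick up to 85 mm above the tip; black collar disc 36 mm across from 85 to 91 mm; then the handle.
- driver_grip (a point): Where to grip the screwdriver from above: inside its orange square handle, 143 mm above the tip. The handle is 26 x 26 mm with flat faces across the screwdriver's x and y, from 91 to 171 mm above the tip, then a black end cap to 175 mm.
- stand: Fixed wooden block 90 x 90 x 100 mm with one round upright hole, 21 mm across and 92 mm deep, in the middle of its top. Origin at the centre of its underside.
- stand_hole0 (a point): Centre of the mouth of the stand's hole, on the block's top face (100 mm above the table). With the screwdriver home its collar rests on the block and the tip is 85 mm below this point.
- sheeter: Fixed white dough sheeter. Origin on the table below the adjuster's axis, z up. Gearbox 110 x 110 mm, 90 mm high, centred on the axis; steel rollers and a far cheek, no higher, lie beyond it to x = +205 mm. On the gearbox a black dial ring (79 mm across, bore 30 mm, top at 98 mm) surrounds the round brass slotted screw head, 27 mm across.
- slot_floor (a point): Centre of the floor of the screw's slot, on the adjuster's axis, 87 mm above the table at rest; sinks with the sprung head. The slot is 5.5 mm wide, 9 mm deep and runs right across the head. Its direction differs every time and has nothing to do with the pointer or this point's axes: see it from above or find it by feel. The blade has up to 0.5 rad of free play in it.
- screw_face (a point): Centre of the screw head's face, 9 mm above the slot's floor, 2 mm below the dial's top at rest. The head is sprung: it gives way down by 1.5 mm (1.5 N to start, 3.3 N at the stop, solid beyond). A blade lightly on the face presses the spring; as it drops into the slot the head springs back, the push fades, and the tip can go on 7 mm or more to the floor. Over 18 N is too hard.
- dial (a joint): Turn of the screw with the dial ring and its red pointer line, in rad: grows clockwise seen from above, stops at 0 and 2.2, starts between 0 and 0.5; at 1.4 the pointer is exactly at the green mark. Friction about 0.035 N m; it stays where it is left.
- pointer (a point): Outer end of the red pointer line on the dial ring, 38 mm from the axis, 98 mm above the table.
- mark (a point): Middle of the green mark, 11 x 9 mm, on the gearbox's top face just outside the dial, 47.5 mm from the axis on the sheeter's -x side.
- icing_jar: Bystander: closed jar of icing, 60 mm across, 85 mm high, near the stand. Origin at the centre of its underside.
- cup: Bystander: blue cup, 72 mm across, 80 mm high, near the stand. Origin at the centre of its underside.
- cookie: Bystander: loose iced gingerbread heart, about 60 mm across, 8 mm thick, near the sheeter. Origin at the middle of its underside.
Mind the look-alikes: they are no part of the job. There is more than one size of the driver; the job needs the middle-sized.

How it is judged:
On the way, in this order (a step that is already met when the one before it is completed fails the run):
1. the screwdriver's blade is seated in the screw's slot: its tip within 2 mm of the slot's floor in height and within 6 mm of the axis (z of driver in the frame of slot_floor between -0.002 and 0.002 m and horizontal distance between driver and slot_floor below 0.006 m), for 0.1 s.
2. with the blade still in the slot, the pointer is at the green mark (dial 1.4 rad, give or take 0.13) (value of joint dial between 1.27 and 1.53 rad and z of driver in the frame of slot_floor below 0.0045 m and horizontal distance between driver and slot_floor below 0.007 m), for 0.1 s.
At the end, for the whole second after the job is handed in: The dial stands at 1.4 rad give or take 0.13 (the pointer at the green mark), and the released screwdriver is at rest in its stand, upright within 0.1 rad, its tip at least 80 mm below the hole's mouth and within 9 mm of the hole's axis (value of joint dial between 1.27 and 1.53 rad and z of driver in the frame of stand_hole0 below -0.08 m and horizontal distance between driver and stand_hole0 below 0.009 m and angle between driver's own z axis and vertical below 0.1 rad and linear speed of driver below 0.02 m/s and contact force between the fingers and driver below 0.1 N); the robot touches nothing.
It fails at once if the screwdriver is pressed on the sheeter with more than 18 N (contact force between driver and sheeter above 18 N).
It fails at once if the gripper or arm touches the sheeter (more than 1 N) (contact force between any of the fingers, the arm and sheeter above 1 N).
It fails at once if the jar, the cup or the gingerbread is moved by more than 15 mm (distance of any of icing_jar, cup, cookie from where it was at the start of the episode above 0.015 m).
It also fails if it takes over 72 s, if anything falls off the work surface, if the arm or the gripper's body presses on something with over 40 N, if the wrist force passes 120 N, or if a joint passes its speed limit or range.

## Robot

A 6-joint arm with a two-finger parallel gripper is mounted at the origin on the work surface. World frame = base frame: x ahead of the robot, y to its left, z up, the work surface at z = 0. Lengths are in m, angles in rad, forces in N, time in s.
With the tool pointing down it reaches from about 0.25 to 0.8 m from the base axis. Payload 3.9 kg.
Tool frame: the origin (TCP) lies midway between the tips of the shut fingers; the grasp point (between the pads) lies 19 mm behind it; z points along the fingers, y is the line along which they close (so a half turn about z gives the same grasp; the last joint's range is limited). The gripper opens to 85 mm and grips with 20 to 120 N. Pads are 22 mm wide; open, the fingers measure 114 mm over their backs; the gripper's body (76 mm by 85 mm) begins 54 mm behind the grasp point. The pads swing forward as they close: fully open they stand 13 mm farther back than shut.
Start: joints at [-1.342, 0.26, -0.138, 1.173, 0, 1.571], TCP at [0.119, -0.511, 0.231] pointing down, gripper open.
Joint ranges: [-2.78, 2.78], [-0.83, 1.72], [-1.28, 1.37], [-1.9, 2.12], [-1.57, 1.48], [-3.14, 3.14]. Speed limits (rad/s): [2.57, 2.57, 3.14, 3.14, 3.14, 3.14].

## Interface

Orientations are given as a unit quaternion [x, y, z, w].
In Python, from workcell import observe, read_camera, sign_off gives the robot as it stands.
- The arm moves only by the tool move_arm, never from a script. Its argument "steps" is a list of rows, each an object of numbers: "dx", "dy", "dz": the shift along the tool's x, y, z in m; "rx", "ry", "rz": the turn, a rotation vector about the tool's x, y, z in degrees. A call has 1 to 20 rows; each row shifts and turns the commanded pose from where the row before left it, along the tool's axes as they then stand; what a row does not reach is not made up. A row lasts 1/8 s, in which the tool goes at most 62.5 mm and 10.7 degrees, less where a joint would pass 70% of its speed; a pose out of reach is approached as far as the arm can. A call with a gripper value outside its range is refused whole. "grip" is the closure, from 0 (fully open) to 1 (shut), set as the call begins (left out, the last holds). The fingers move at their own pace and stop on an object; "squeeze" is the grip in N (left out, the last holds). Time passes only in rows, so rows that do not move let the fingers close. It gives the time, the measured TCP pose, the force, the opening and the grip force at its end, in the units of the state.
- observe(): the state, without advancing time (a new reading comes with each control period).
- read_camera(name): name is "scene" or "top"; returns a dict with "pixels" (384x512x3 uint8, blue, green, red), "fovy" (degrees; the focal length in pixels is half the picture's height over the tangent of half this angle, whatever the lens; pixels are square), "cx", "cy" (the principal point, pixels), "dist" ([k1, k2, p1, p2, k3] as OpenCV has them; the pictures are not rectified), "rvec" (rotation vector, rad) and "tvec" (3), from world to camera coordinates, as OpenCV has them. Camera axes: x right, y down, z forward; pixel columns grow to the right and rows downward; lengths in m; the calibration is good to about 2 mm. A picture is of the moment at which its call begins. There is no depth.
- sign_off(): hands the job in; it is judged then, once.
The state is a dict: "t": time; "joint_positions": joint angles; "qvel": joint speeds; "joint_torque": joint torques, N m; "eef_pos": TCP position; "eef_rot": TCP orientation; "wrist_force": force on the tool from outside, world axes, zero at the start; "ft_torque": the same for the moment, N m; "gripper_width": finger opening in m; "finger_force": force on a finger pad.
Only numpy, scipy, OpenCV 4.12 (cv2) and the standard library are available. Lean on these libraries where they do the work, as an engineer would, in place of code of your own. Each camera call takes 0.05 s, during which the arm holds its last target. There are 200 camera calls.

## Working session

There is one attempt and no reset: what is moved stays moved. The work goes in short steps, Python scripts to look and compute and a tool call to move; the robot and the scene stay as the last step left them, time stands still between calls to the robot, and variables do not carry over. Pictures are saved under pics/ and viewed, at most 10 in all, crops included, and the job is handed in when it is done.

Besides the shell and the picture viewer there is one more tool, called after "Emit:" in YAML: its name, and indented under it one key for each argument. move_arm: Moves the arm, as the interface text tells. Its arguments: {"type":"object","properties":{"steps":{"type":"array","items":{"type":"object","properties":{"dx":{"type":"number"},"dy":{"type":"number"},"dz":{"type":"number"},"rx":{"type":"number"},"ry":{"type":"number"},"rz":{"type":"number"}}}},"grip":{"type":"number"},"squeeze":{"type":"number"}},"required":["steps"]}

```bash
mkdir -p pics && cat > h.py <<'E'
import numpy as np, cv2
from workcell import observe, read_camera, sign_off
def cam(n):
    c=read_camera(n); h=c["pixels"].shape[0]; f=h/2/np.tan(np.radians(c["fovy"])/2)
    K=np.array([[f,0,c["cx"]],[0,f,c["cy"]],[0,0,1.]]); c["K"]=K; return c
def toplane(c,uv,z):
    p=cv2.undistortPoints(np.array(uv,float).reshape(-1,1,2),c["K"],np.array(c["dist"],float)).reshape(-1,2)
    R,_=cv2.Rodrigues(np.array(c["rvec"],float)); t=np.array(c["tvec"],float).ravel()
    C=-R.T@t; d=np.c_[p,np.ones(len(p))]@R
    z=np.broadcast_to(z,(len(p),)); return C+d*((z-C[2])/d[:,2])[:,None]
def proj(c,P):
    return cv2.projectPoints(np.array(P,float).reshape(-1,1,3),np.array(c["rvec"],float),np.array(c["tvec"],float),c["K"],np.array(c["dist"],float))[0].reshape(-1,2)
E
python3 - <<'E'
from h import *
for n in("top","scene"):
    c=cam(n); R,_=cv2.Rodrigues(np.array(c["rvec"],float)); print(n,-R.T@np.array(c["tvec"]).ravel(),c["fovy"],c["dist"])
    cv2.imwrite(f"pics/{n}0.png",cv2.resize(c["pixels"],(800,600),interpolation=cv2.INTER_CUBIC))
o=observe(); print(o["t"],o["eef_pos"],o["eef_rot"],o["wrist_force"])
E
```

```text
top [ 0.36169855 -0.01103138  1.12707484] 47.64562793409435 [-0.16291766  0.          0.          0.          0.        ]
scene [1.01826665 0.13672852 0.83101842] 48.68393520684445 [-0.12037667  0.          0.          0.          0.        ]
0.1 [ 0.11893482 -0.51072015  0.23053655] [ 9.93464055e-01  1.14141890e-01 -9.74935729e-05 -8.88880999e-04] [-0.94258669 -0.00809306 -0.13656796]
```

View pics/top0.png

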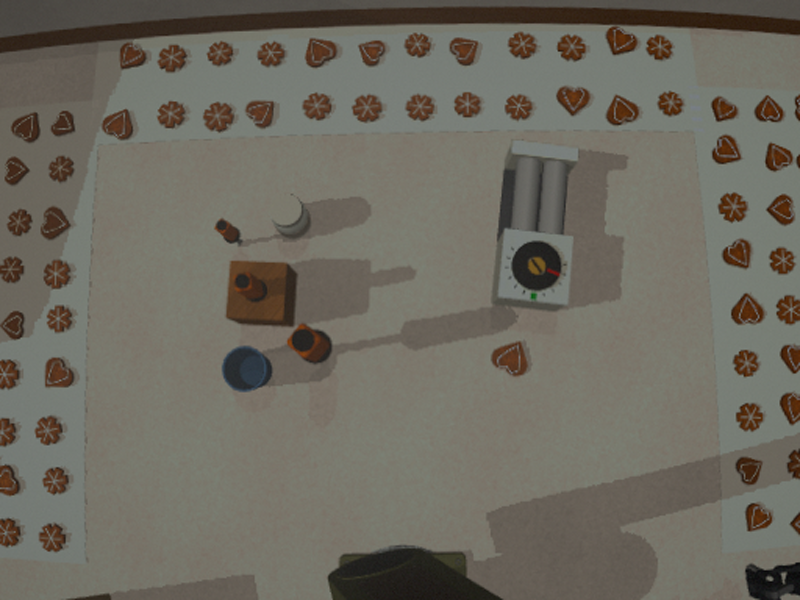

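View pics/scene0.png

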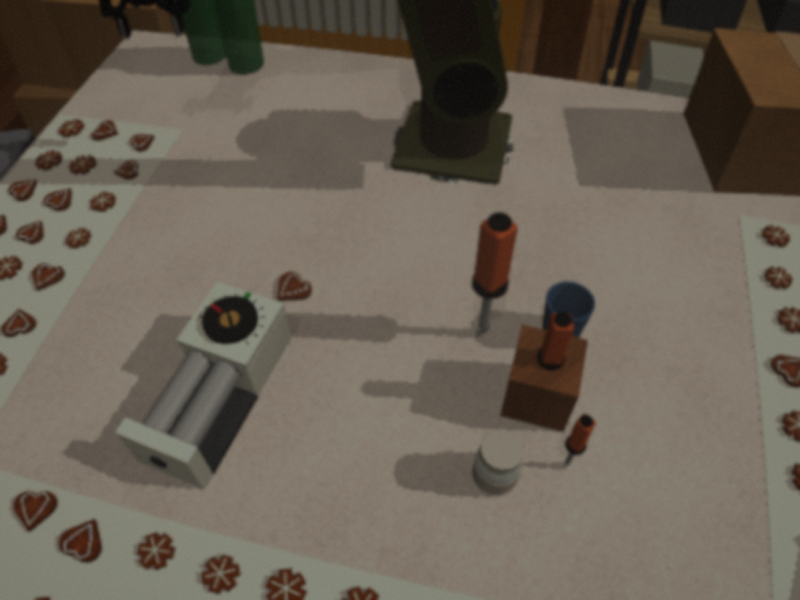

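The top view shows the stand at (262,293) with the middle-sized driver in it. The large look-alike is at (308,343), the small one at (228,231), and the dial at (537,266) with its green mark at (533,296). I'll enlarge both areas.

```bash
python3 - <<'E'
from h import *
ims=[]
c=cam("top"); p=np.mean([cam("top")["pixels"].astype(float) for _ in range(4)],0)
a=p[155:220,135:215]; b=p[140:205,310:390]
g=lambda x:cv2.resize(np.clip((x/255)**.6*255,0,255).astype(np.uint8),None,fx=7,fy=7,interpolation=cv2.INTER_CUBIC)
g2=lambda x:cv2.resize(np.clip((x/255)**.6*255,0,255).astype(np.uint8),None,fx=5,fy=5,interpolation=cv2.INTER_CUBIC)
im=np.hstack([g2(a),g2(b)]);print(im.shape)
cv2.imwrite("pics/crops.png",im)
E
```

```text
(325, 800, 3)
```

View pics/crops.png

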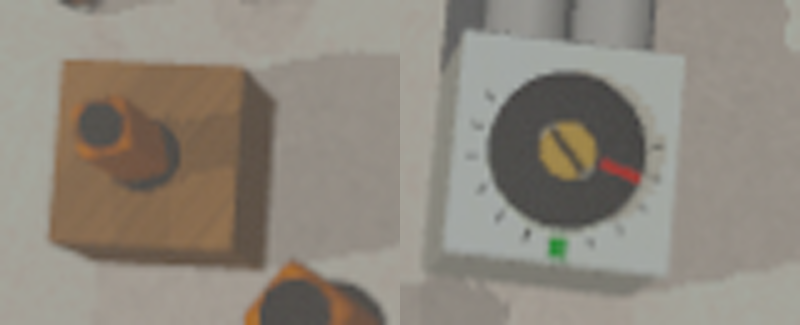

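The left crop shows the stand top's corners at about (63,60), (245,67), (232,250) and (50,240), with the driver cap at (100,122). The right crop shows the dial centre at (567,150), the slot running from (545,127) to (588,177), the pointer tip at (640,178) and the mark at (557,247).

```bash
python3 - <<'E'
from h import *
c=cam("top")
A=lambda l:np.array(l,float)/5+[135,155]-0.4*0
B=lambda l:(np.array(l,float)-[400,0])/5+[310,140]
st=toplane(c,A([(63,60),(245,67),(232,250),(50,240)]),.1); print("stand",st.round(4),st.mean(0))
m=st.mean(0)[:2]
gb=toplane(c,B([(462,32),(685,57),(667,275),(443,250)]),.09); print("gb",gb.round(4),gb.mean(0))
ax=toplane(c,B([(567,150)]),.098); s=toplane(c,B([(545,127),(588,177)]),.096);pt=toplane(c,B([(640,178)]),.098);mk=toplane(c,B([(557,247)]),.09)
sc=toplane(c,B([(569,151)]),.096)
print("axis",ax,sc,"slot",s,np.degrees(np.arctan2(*(s[0]-s[1])[[1,0]])),"mark",mk)
v=lambda a:np.degrees(np.arctan2(a[1],a[0]))
print("ptr ang",v((pt-ax)[0]),"mark ang",v((mk-ax)[0]),np.linalg.norm(pt-ax),np.linalg.norm((mk-ax)[0][:2]))
g=toplane(c,A([(100,122)]),.19);print("cap",g)
p=np.mean([cam("top")["pixels"].astype(float) for _ in range(4)],0)
im=lambda x,k:cv2.resize(np.clip((x/255)**.6*255,0,255).astype(np.uint8),None,fx=k,fy=k,interpolation=cv2.INTER_CUBIC)
K=16
I=im(p[168:198,143:178],K)
J=I.copy()
def draw(ang,ctr):
    a=np.radians(ang)
    for z in(.106-0.0,.186):
        q=[[ctr[0]+18.385e-3*np.cos(a+np.pi/4+k*np.pi/2),ctr[1]+18.385e-3*np.sin(a+np.pi/4+k*np.pi/2),z] for k in range(4)]
        uv=((proj(c,q)-[143,168]+.5)*K).astype(int); cv2.polylines(J,[uv],True,(0,255,0),1)
    q=[[ctr[0]+.018*np.cos(t),ctr[1]+.018*np.sin(t),.106] for t in np.linspace(0,6.28,30)]
    cv2.polylines(J,[((proj(c,q)-[143,168]+.5)*K).astype(int)],True,(255,255,0),1)
draw(0,m)
cv2.imwrite("pics/handle.png",np.hstack([I[:,:400],J[:,:400]])); 
E
```

```text
stand [[0.5705 0.2576 0.1   ]
 [0.5648 0.1677 0.1   ]
 [0.4759 0.1736 0.1   ]
 [0.4823 0.2625 0.1   ]] [0.52336001 0.21536015 0.1       ]
gb [[ 0.6144 -0.1703  0.09  ]
 [ 0.6001 -0.2806  0.09  ]
 [ 0.4921 -0.2653  0.09  ]
 [ 0.5066 -0.1564  0.09  ]] [ 0.55331509 -0.21817663  0.09      ]
axis [[ 0.55306929 -0.21764656  0.098     ]] [[ 0.55293098 -0.21900311  0.096     ]] slot [[ 0.56497926 -0.20784151  0.096     ]
 [ 0.53997735 -0.22765655  0.096     ]] 38.39826265610261 mark [[ 0.506942   -0.21199623  0.09      ]]
ptr ang -112.33266095823765 mark ang 173.01639093222474 0.037898363550469105 0.04647206887193393
cap [[0.52383315 0.21679335 0.19      ]]
```

View pics/handle.png

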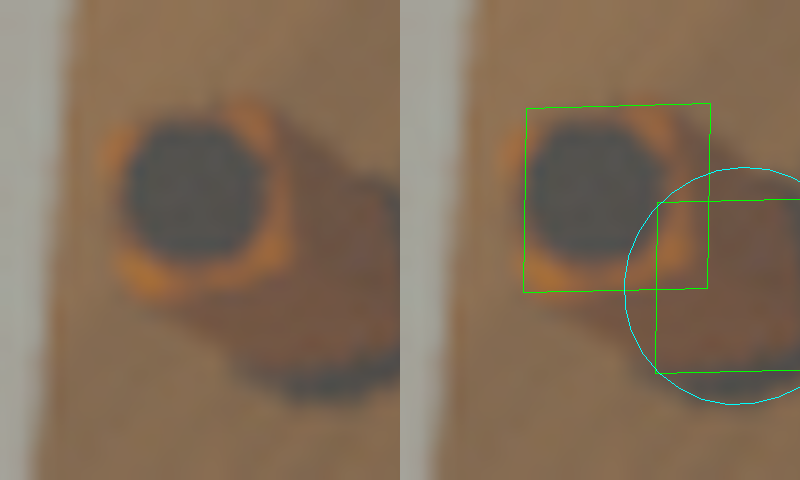

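The left half shows the handle's end square with corners near (110,150), (250,100), (290,260) and (145,300), about 16° CCW from the world axes. The cap centre is at (192,190). Next I'll triangulate the big driver for clearance.

```bash
python3 - <<'E'
from h import *
ct,cs=cam("top"),cam("scene")
def tri(uvt,uvs):
    P=[];x=[]
    for c,uv in((ct,uvt),(cs,uvs)):
        R,_=cv2.Rodrigues(np.array(c["rvec"],float));P.append(np.c_[R,np.array(c["tvec"],float).ravel()])
        x.append(cv2.undistortPoints(np.array([[uv]],float),c["K"],np.array(c["dist"],float)).reshape(2,1))
    X=cv2.triangulatePoints(P[0],P[1],*x);return (X[:3]/X[3]).ravel()
k=.64
print("big cap",tri(np.array([304,342])*k,np.array([499,221])*k))
print("mid cap",tri((143+192/16,168+190/16),np.array([563,321])*k))
print("small cap",tri(np.array([222,225])*k,np.array([587,421])*k))
print("jar top",tri(np.array([289,211])*k,np.array([499,449])*k))
E
```

```text
big cap [0.43120446 0.12159892 0.23839868]
mid cap [0.52406495 0.21891972 0.18230928]
small cap [0.62166011 0.26622682 0.1266589 ]
jar top [0.65491264 0.17141577 0.07486026]
```

```bash
cat >> h.py <<'E'
from scipy.spatial.transform import Rotation as Rot
def state():
    o=observe(); R=Rot.from_quat(o["eef_rot"]); M=R.as_matrix()
    print("t %.2f"%o["t"],"pos",np.round(o["eef_pos"],4),"yaw_y %.2f"%np.degrees(np.arctan2(M[1,1],M[0,1])),"tilt",np.round(M[:2,2],4),"F",np.round(o["wrist_force"],2),"T",np.round(o["ft_torque"],3),"w %.4f"%o["gripper_width"],"ff",o["finger_force"],"q6 %.2f"%np.degrees(o["joint_positions"][5]))
    return o,M
def plan(target,yaw=None):
    o,M=state(); print("tool delta",(M.T@(np.array(target)-o["eef_pos"])).round(4))
    if yaw is not None:
        y=np.degrees(np.arctan2(M[1,1],M[0,1])); d=(y-yaw+180)%360-180; print("rz",round(d,2))
        R2=M@Rot.from_rotvec([0,0,np.radians(d)]).as_matrix(); print("delta after rz",(R2.T@(np.array(target)-o["eef_pos"])).round(4))
E
python3 -c "
from h import *
plan([.524,.217,.30],16)"
```

```text
t 0.70 pos [ 0.1191 -0.5113  0.2313] yaw_y -76.89 tilt [-0. -0.] F [ 0.01 -0.15  0.04] T [-0.006  0.024  0.049] w 0.0849 ff 0.0 q6 90.00
tool delta [ 0.5596 -0.6175 -0.0687]
rz -92.89
delta after rz [ 0.5885  0.59   -0.0687]
```

Emit:
move_arm:
  steps:
    - {"rz": -10.32,"dz": -0.0076}
    - {"rz": -10.32,"dz": -0.0076}
    - {"rz": -10.32,"dz": -0.0076}
    - {"rz": -10.32,"dz": -0.0076}
    - {"rz": -10.32,"dz": -0.0076}
    - {"rz": -10.32,"dz": -0.0076}
    - {"rz": -10.32,"dz": -0.0076}
    - {"rz": -10.32,"dz": -0.0076}
    - {"rz": -10.33,"dz": -0.0076}
  grip: 0.35

```text
schema error: expected keys dx, dy, dz, rx, ry, rz
```

Emit:
move_arm:
  steps:
    - {"dx": 0.02,"dy": 0.02}
    - {"dx": 0.039,"dy": 0.039}
    - {"dx": 0.039,"dy": 0.039}
    - {"dx": 0.039,"dy": 0.039}
    - {"dx": 0.039,"dy": 0.039}
    - {"dx": 0.039,"dy": 0.039}
    - {"dx": 0.039,"dy": 0.039}
    - {"dx": 0.039,"dy": 0.039}
    - {"dx": 0.039,"dy": 0.039}
    - {"dx": 0.039,"dy": 0.039}
    - {"dx": 0.039,"dy": 0.039}
    - {"dx": 0.039,"dy": 0.039}
    - {"dx": 0.039,"dy": 0.039}
    - {"dx": 0.039,"dy": 0.039}
    - {"dx": 0.039,"dy": 0.039}
    - {"dx": 0.022,"dy": 0.024}
    - {}

```text
schema error: expected keys dx, dy, dz, rx, ry, rz
```

```bash
python3 -c "
from h import *
plan([.524,.217,.142],16)"
```

```text
t 0.70 pos [ 0.1191 -0.5113  0.2313] yaw_y -76.89 tilt [-0. -0.] F [ 0.01 -0.15  0.04] T [-0.006  0.024  0.049] w 0.0849 ff 0.0 q6 90.00
tool delta [ 0.5596 -0.6175  0.0893]
rz -92.89
delta after rz [0.5885 0.59   0.0893]
```

Emit:
move_arm:
  steps:
    - {"dx": 0,"dy": 0,"dz": -0.0076,"rx": 0,"ry": 0,"rz": -10.32}
    - {"dx": 0,"dy": 0,"dz": -0.0076,"rx": 0,"ry": 0,"rz": -10.32}
    - {"dx": 0,"dy": 0,"dz": -0.0076,"rx": 0,"ry": 0,"rz": -10.32}
    - {"dx": 0,"dy": 0,"dz": -0.0076,"rx": 0,"ry": 0,"rz": -10.32}
    - {"dx": 0,"dy": 0,"dz": -0.0076,"rx": 0,"ry": 0,"rz": -10.32}
    - {"dx": 0,"dy": 0,"dz": -0.0076,"rx": 0,"ry": 0,"rz": -10.32}
    - {"dx": 0,"dy": 0,"dz": -0.0076,"rx": 0,"ry": 0,"rz": -10.32}
    - {"dx": 0,"dy": 0,"dz": -0.0076,"rx": 0,"ry": 0,"rz": -10.32}
    - {"dx": 0,"dy": 0,"dz": -0.0076,"rx": 0,"ry": 0,"rz": -10.33}
  grip: 0.35

```text
t: 1.82
eef_pos: [0.1191, -0.5113, 0.3]
eef_rot: [0.599, 0.8, -0.0, 0.0]
wrist_force: [-0.4, -0.9, -0.3]
gripper_width: 0.0556
finger_force: 0.0
```

```bash
python3 -c "
from h import *
plan([.524,.217,.30],16)"
```

```text
t 1.82 pos [ 0.1191 -0.5113  0.3   ] yaw_y 16.34 tilt [ 0.     -0.0001] F [-0.36 -0.87 -0.32] T [ 0.043 -0.093  0.031] w 0.0556 ff 0.0 q6 -3.23
tool delta [ 5.850e-01  5.935e-01 -1.000e-04]
rz 0.34
delta after rz [ 5.885e-01  5.900e-01 -1.000e-04]
```

Emit:
move_arm:
  steps:
    - {"dx": 0.02,"dy": 0.02,"dz": 0,"rx": 0,"ry": 0,"rz": 0}
    - {"dx": 0.04,"dy": 0.041,"dz": 0,"rx": 0,"ry": 0,"rz": 0}
    - {"dx": 0.04,"dy": 0.041,"dz": 0,"rx": 0,"ry": 0,"rz": 0}
    - {"dx": 0.04,"dy": 0.041,"dz": 0,"rx": 0,"ry": 0,"rz": 0}
    - {"dx": 0.04,"dy": 0.041,"dz": 0,"rx": 0,"ry": 0,"rz": 0}
    - {"dx": 0.04,"dy": 0.041,"dz": 0,"rx": 0,"ry": 0,"rz": 0}
    - {"dx": 0.04,"dy": 0.041,"dz": 0,"rx": 0,"ry": 0,"rz": 0}
    - {"dx": 0.04,"dy": 0.041,"dz": 0,"rx": 0,"ry": 0,"rz": 0}
    - {"dx": 0.04,"dy": 0.041,"dz": 0,"rx": 0,"ry": 0,"rz": 0}
    - {"dx": 0.04,"dy": 0.041,"dz": 0,"rx": 0,"ry": 0,"rz": 0}
    - {"dx": 0.04,"dy": 0.041,"dz": 0,"rx": 0,"ry": 0,"rz": 0}
    - {"dx": 0.04,"dy": 0.041,"dz": 0,"rx": 0,"ry": 0,"rz": 0}
    - {"dx": 0.04,"dy": 0.041,"dz": 0,"rx": 0,"ry": 0,"rz": 0}
    - {"dx": 0.04,"dy": 0.041,"dz": 0,"rx": 0,"ry": 0,"rz": 0}
    - {"dx": 0.03,"dy": 0.03,"dz": 0,"rx": 0,"ry": 0,"rz": 0}
    - {"dx": 0.015,"dy": 0.0105,"dz": 0,"rx": 0,"ry": 0,"rz": 0}
    - {"dx": 0,"dy": 0,"dz": 0,"rx": 0,"ry": 0,"rz": 0}

```text
t: 3.95
eef_pos: [0.5281, 0.215, 0.2993]
eef_rot: [0.601, 0.799, -0.001, -0.0]
wrist_force: [-1.0, -0.8, 0.7]
gripper_width: 0.0557
finger_force: 0.0
```

```bash
python3 -c "
from h import *
plan([.524,.217,.140],16)"
```

```text
t 3.95 pos [0.5281 0.215  0.2993] yaw_y 16.07 tilt [-0.001  -0.0008] F [-1.05 -0.81  0.71] T [-0.027 -0.005  0.018] w 0.0557 ff 0.0 q6 96.09
tool delta [ 0.0032 -0.0032  0.1593]
rz 0.07
delta after rz [ 0.0032 -0.0032  0.1593]
```

Emit:
move_arm:
  steps:
    - {"dx": 0.003,"dy": -0.003,"dz": 0.02,"rx": 0,"ry": 0,"rz": 0}
    - {"dx": 0,"dy": 0,"dz": 0.04,"rx": 0,"ry": 0,"rz": 0}
    - {"dx": 0,"dy": 0,"dz": 0.04,"rx": 0,"ry": 0,"rz": 0}
    - {"dx": 0,"dy": 0,"dz": 0.04,"rx": 0,"ry": 0,"rz": 0}
    - {"dx": 0,"dy": 0,"dz": 0.02,"rx": 0,"ry": 0,"rz": 0}
    - {"dx": 0,"dy": 0,"dz": 0,"rx": 0,"ry": 0,"rz": 0}

```text
t: 4.7
eef_pos: [0.5225, 0.2143, 0.1387]
eef_rot: [0.603, 0.798, -0.002, -0.001]
wrist_force: [-0.3, 0.3, 0.4]
gripper_width: 0.0556
finger_force: 0.0
```

Emit:
move_arm:
  steps:
    - {"dx": 0,"dy": 0,"dz": 0,"rx": 0,"ry": 0,"rz": 0}
    - {"dx": 0,"dy": 0,"dz": 0,"rx": 0,"ry": 0,"rz": 0}
    - {"dx": 0,"dy": 0,"dz": 0,"rx": 0,"ry": 0,"rz": 0}
    - {"dx": 0,"dy": 0,"dz": 0,"rx": 0,"ry": 0,"rz": 0}
    - {"dx": 0,"dy": 0,"dz": 0,"rx": 0,"ry": 0,"rz": 0}
    - {"dx": 0,"dy": 0,"dz": 0,"rx": 0,"ry": 0,"rz": 0}
  grip: 1.0
  squeeze: 50

```text
t: 5.45
eef_pos: [0.5257, 0.2167, 0.1415]
eef_rot: [0.602, 0.799, 0.001, 0.001]
wrist_force: [-0.6, -2.1, 7.1]
gripper_width: 0.0258
finger_force: 50.0
```

```bash
python3 -c "
from h import *
plan([.524,.217,.140],16)"
```

```text
t 5.45 pos [0.5257 0.2167 0.1415] yaw_y 16.00 tilt [0.0031 0.0002] F [-0.65 -2.05  7.11] T [-0.358  0.217 -0.031] w 0.0258 ff 50.032097697257996 q6 96.44
tool delta [ 0.0008 -0.0016  0.0015]
rz -0.0
delta after rz [ 0.0008 -0.0016  0.0015]
```

Emit:
move_arm:
  steps:
    - {"dx": 0,"dy": 0,"dz": -0.01,"rx": 0,"ry": 0,"rz": 0}
    - {"dx": 0,"dy": 0,"dz": -0.02,"rx": 0,"ry": 0,"rz": 0}
    - {"dx": 0,"dy": 0,"dz": -0.03,"rx": 0,"ry": 0,"rz": 0}
    - {"dx": 0,"dy": 0,"dz": -0.03,"rx": 0,"ry": 0,"rz": 0}
    - {"dx": 0,"dy": 0,"dz": -0.03,"rx": 0,"ry": 0,"rz": 0}
    - {"dx": 0,"dy": 0,"dz": -0.02,"rx": 0,"ry": 0,"rz": 0}
    - {"dx": 0,"dy": 0,"dz": 0,"rx": 0,"ry": 0,"rz": 0}
    - {"dx": 0,"dy": 0,"dz": 0,"rx": 0,"ry": 0,"rz": 0}

```text
t: 6.45
eef_pos: [0.5242, 0.2166, 0.2789]
eef_rot: [0.602, 0.799, -0.001, -0.0]
wrist_force: [-0.5, 1.0, -1.7]
gripper_width: 0.0252
finger_force: 49.2
```

```bash
python3 - <<'E'
from h import *
plan([.553,-.2185,.26],38)
c=cam("scene"); o=observe(); p=o["eef_pos"]
uv=proj(c,[[p[0],p[1],p[2]-.1265]])[0]; print(uv)
u,v=uv.astype(int)
I=c["pixels"][v-60:v+25,u-40:u+40]; cv2.imwrite("pics/blade.png",cv2.resize(np.clip((I/255.)**.6*255,0,255).astype(np.uint8),None,fx=7,fy=7,interpolation=cv2.INTER_CUBIC))
E
```

```text
t 6.45 pos [0.5242 0.2166 0.2789] yaw_y 16.01 tilt [-0.0012 -0.0004] F [-0.5   1.04 -1.67] T [-0.034 -0.05   0.021] w 0.0252 ff 49.22075092792511 q6 96.44
tool delta [-0.4261 -0.0923  0.0191]
rz -21.99
delta after rz [-0.3606 -0.2451  0.0191]
[355.96635535 214.25177182]
```

View pics/blade.png

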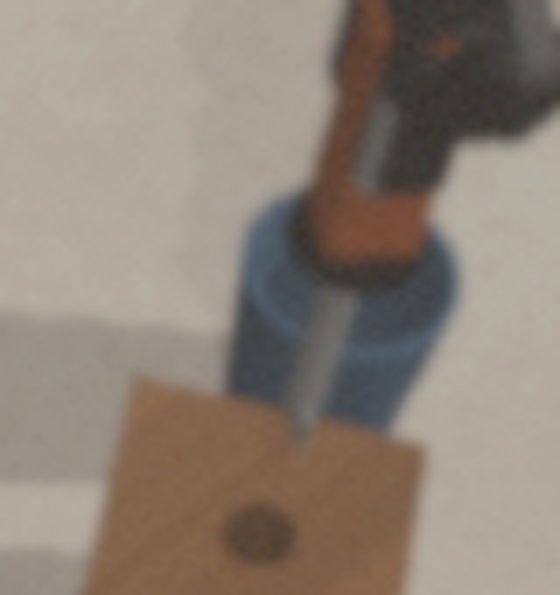

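The blade looks narrow in the scene view, with its lowest corner at about (300,445). That means the blade's x lies roughly along the viewing direction, so it is parallel to the gripper's closing axis. I'll check this against a projected model.

```bash
python3 - <<'E'
from h import *
c=cam("scene"); o=observe(); p=o["eef_pos"]; u0,v0=355-40,214-60
z0=p[2]-.1265
for name,a in(("par",16),("perp",106)):
    a=np.radians(a); d=np.array([np.cos(a),np.sin(a),0])
    q=[[p[0],p[1],z0]+s*.0085*d+[0,0,h] for h in(0,.015) for s in(-1,1)]
    print(name,((proj(c,q)-[u0,v0]+.5)*7).round())
print("axis tip,shaft20,collar",((proj(c,[[p[0],p[1],z0+h] for h in(0,.02,.085,.088)])-[u0,v0]+.5)*7).round())
print("hole pred",((proj(c,[[.5234,.2154,.1]])-[u0,v0]+.5)*7).round(), toplane(c,[[260/7+u0-.5,533/7+v0-.5]],.1))
E
```

```text
par [[284. 400.]
 [296. 451.]
 [294. 369.]
 [306. 420.]]
perp [[260. 427.]
 [320. 424.]
 [270. 396.]
 [331. 393.]]
axis tip,shaft20,collar [[290. 425.]
 [303. 384.]
 [350. 237.]
 [353. 229.]]
hole pred [[254. 524.]] [[0.52620469 0.21736178 0.1       ]]
```

Emit:
move_arm:
  steps:
    - {"dx": -0.026,"dy": -0.006,"dz": 0,"rx": 0,"ry": 0,"rz": 0}
    - {"dx": -0.05,"dy": -0.011,"dz": 0,"rx": 0,"ry": 0,"rz": 0}
    - {"dx": -0.05,"dy": -0.011,"dz": 0,"rx": 0,"ry": 0,"rz": 0}
    - {"dx": -0.05,"dy": -0.011,"dz": 0,"rx": 0,"ry": 0,"rz": 0}
    - {"dx": -0.05,"dy": -0.011,"dz": 0,"rx": 0,"ry": 0,"rz": 0}
    - {"dx": -0.05,"dy": -0.011,"dz": 0,"rx": 0,"ry": 0,"rz": 0}
    - {"dx": -0.05,"dy": -0.011,"dz": 0,"rx": 0,"ry": 0,"rz": 0}
    - {"dx": -0.05,"dy": -0.011,"dz": 0,"rx": 0,"ry": 0,"rz": 0}
    - {"dx": -0.03,"dy": -0.006,"dz": 0,"rx": 0,"ry": 0,"rz": 0}
    - {"dx": -0.02,"dy": -0.003,"dz": 0,"rx": 0,"ry": 0,"rz": 0}
    - {"dx": 0,"dy": 0,"dz": 0,"rx": 0,"ry": 0,"rz": -10}
    - {"dx": 0,"dy": 0,"dz": 0,"rx": 0,"ry": 0,"rz": -10}
    - {"dx": 0,"dy": 0,"dz": 0,"rx": 0,"ry": 0,"rz": -2.4}
    - {"dx": 0,"dy": 0,"dz": 0,"rx": 0,"ry": 0,"rz": 0}
    - {"dx": 0,"dy": 0,"dz": 0,"rx": 0,"ry": 0,"rz": 0}

```text
t: 8.43
eef_pos: [0.5536, -0.2178, 0.2794]
eef_rot: [0.435, 0.9, 0.0, -0.0]
wrist_force: [-0.4, 0.3, -1.1]
gripper_width: 0.0254
finger_force: 49.2
```

```bash
python3 - <<'E'
from h import *
plan([.553,-.2183,.226],38.4)
c=cam("scene"); p=observe()["eef_pos"]
u,v=proj(c,[[.553,-.218,.098]])[0].astype(int)
q=proj(c,[[.553,-.218,.098],[p[0],p[1],p[2]-.1265],[p[0],p[1],p[2]-.1265+.085]]);print(((q-[u-40,v-60]+.5)*7).round(),u,v)
I=c["pixels"][v-60:v+25,u-40:u+40]; cv2.imwrite("pics/sheet.png",cv2.resize(np.clip((I/255.)**.6*255,0,255).astype(np.uint8),None,fx=7,fy=7,interpolation=cv2.INTER_CUBIC))
E
```

```text
t 8.43 pos [ 0.5536 -0.2178  0.2794] yaw_y 38.40 tilt [-0.0005  0.0003] F [-0.43  0.27 -1.08] T [ 0.012  0.021 -0.038] w 0.0254 ff 49.20323431491852 q6 30.13
tool delta [-0.0001 -0.0008  0.0534]
rz -0.0
delta after rz [-0.0001 -0.0008  0.0534]
[[284. 428.]
 [245. 320.]
 [178. 126.]] 147 201
```

View pics/sheet.png

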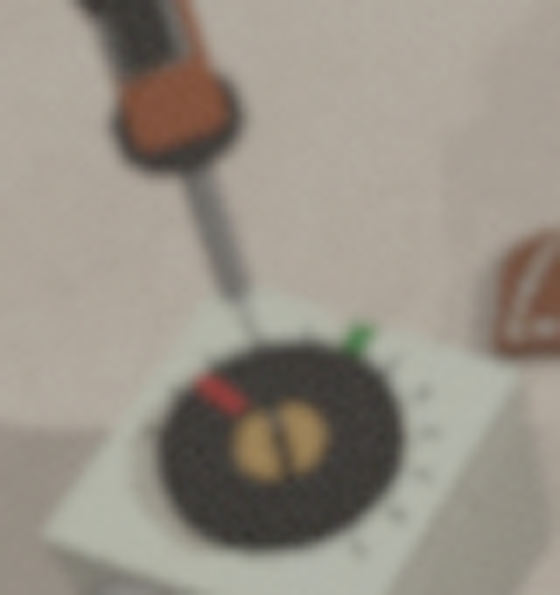

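```bash
python3 - <<'E'
from h import *
c=cam("scene")
f=lambda l:np.array(l)/7+[107,141]-.5
print(toplane(c,f([(282,447)]),.098),toplane(c,f([(280,439)]),.096))
s=toplane(c,f([(272,408),(290,472)]),.096);print("slot",np.degrees(np.arctan2(*(s[0]-s[1])[[1,0]])), "mark",toplane(c,f([(358,342)]),.09))
# fit dial ring as dark blob in both cameras
for n,z in(("scene",.098),("top",.098)):
    c=cam(n); u,v=proj(c,[[.553,-.218,.098]])[0].astype(int)
    g=c["pixels"].max(2); g=cv2.medianBlur(g,3)
    k=6; w=cv2.resize(g[v-28:v+28,u-28:u+28],None,fx=k,fy=k,interpolation=cv2.INTER_CUBIC)
    m=(w<(np.percentile(w,90)+np.percentile(w,8))/2).astype(np.uint8)
    m=cv2.morphologyEx(m,cv2.MORPH_OPEN,np.ones((13,13)))
    cs=cv2.findContours(m,cv2.RETR_EXTERNAL,cv2.CHAIN_APPROX_NONE)[0]
    cs=[x for x in cs if cv2.pointPolygonTest(x,(28.*k,28.*k),True)>-40 and cv2.contourArea(x)>2000]
    for x in cs:
        h=cv2.convexHull(x)
        e=cv2.fitEllipse(h); print(n,e,toplane(c,[np.array(e[0])/k+[u-28,v-28]-.4],z))
E
```

```text
[[ 0.55986843 -0.2159492   0.098     ]] [[ 0.55591134 -0.21868354  0.096     ]]
slot -145.49474421716133 mark [[ 0.51068557 -0.21154229  0.09      ]]
scene ((167.4412841796875, 189.7851104736328), (182.58578491210938, 222.84068298339844), 71.01890563964844) [[ 0.55969408 -0.21667171  0.098     ]]
top ((264.7173767089844, 175.61380004882812), (337.19219970703125, 429.45697021484375), 56.75438690185547) [[ 0.55026054 -0.25512254  0.098     ]]
```

The scene crop shows the blade tip's near corner at (262,343), matching the projected model, the screw at (280,439) and its slot from (272,408) to (290,472). The scene calibration is good here, so I'll take the axis as about (0.5555, -0.2186).

```bash
python3 -c "
from h import *
plan([.5555,-.2186,.2265],37.5)"
```

```text
t 8.62 pos [ 0.5536 -0.2181  0.2797] yaw_y 38.39 tilt [-0.0001  0.0001] F [ 0.33 -0.45 -0.9 ] T [0.037 0.049 0.06 ] w 0.0255 ff 49.203670620918274 q6 30.10
tool delta [-0.0016  0.0012  0.0532]
rz 0.89
delta after rz [-0.0016  0.0012  0.0532]
```

Emit:
move_arm:
  steps:
    - {"dx": -0.0016,"dy": 0.0012,"dz": 0.013,"rx": 0,"ry": 0,"rz": 0.9}
    - {"dx": 0,"dy": 0,"dz": 0.02,"rx": 0,"ry": 0,"rz": 0}
    - {"dx": 0,"dy": 0,"dz": 0.012,"rx": 0,"ry": 0,"rz": 0}
    - {"dx": 0,"dy": 0,"dz": 0.006,"rx": 0,"ry": 0,"rz": 0}
    - {"dx": 0,"dy": 0,"dz": 0,"rx": 0,"ry": 0,"rz": 0}
    - {"dx": 0,"dy": 0,"dz": 0,"rx": 0,"ry": 0,"rz": 0}

```text
t: 9.38
eef_pos: [0.556, -0.2189, 0.2293]
eef_rot: [0.442, 0.897, 0.0, 0.001]
wrist_force: [0.7, -0.4, -0.9]
gripper_width: 0.0255
finger_force: 49.2
```

```bash
python3 -c "
from h import *
plan([.5555,-.2186,.2135],37.5)"
```

```text
t 9.38 pos [ 0.556  -0.2189  0.2293] yaw_y 37.49 tilt [ 0.0011 -0.0004] F [ 0.68 -0.44 -0.93] T [ 0.004  0.018 -0.019] w 0.0255 ff 49.20462369918823 q6 31.02
tool delta [ 0.0005 -0.0002  0.0158]
rz -0.01
delta after rz [ 0.0005 -0.0002  0.0158]
```

Emit:
move_arm:
  steps:
    - {"dx": 0,"dy": 0,"dz": 0.002,"rx": 0,"ry": 0,"rz": 0}
    - {"dx": 0,"dy": 0,"dz": 0.002,"rx": 0,"ry": 0,"rz": 0}
    - {"dx": 0,"dy": 0,"dz": 0.001,"rx": 0,"ry": 0,"rz": 0}
    - {"dx": 0,"dy": 0,"dz": 0.001,"rx": 0,"ry": 0,"rz": 0}
    - {"dx": 0,"dy": 0,"dz": 0.001,"rx": 0,"ry": 0,"rz": 0}
    - {"dx": 0,"dy": 0,"dz": 0,"rx": 0,"ry": 0,"rz": 0}

```text
t: 10.12
eef_pos: [0.5555, -0.2187, 0.2216]
eef_rot: [0.442, 0.897, -0.0, -0.0]
wrist_force: [1.1, -0.1, -1.2]
gripper_width: 0.0256
finger_force: 49.2
```

Emit:
move_arm:
  steps:
    - {"dx": 0,"dy": 0,"dz": 0.001,"rx": 0,"ry": 0,"rz": 0}
    - {"dx": 0,"dy": 0,"dz": 0,"rx": 0,"ry": 0,"rz": 0}

```text
t: 10.38
eef_pos: [0.5555, -0.2187, 0.2206]
eef_rot: [0.442, 0.897, 0.0, -0.0]
wrist_force: [-0.9, -0.4, -1.1]
gripper_width: 0.0255
finger_force: 49.2
```

Emit:
move_arm:
  steps:
    - {"dx": 0,"dy": 0,"dz": 0.001,"rx": 0,"ry": 0,"rz": 0}
    - {"dx": 0,"dy": 0,"dz": 0,"rx": 0,"ry": 0,"rz": 0}

```text
t: 10.62
eef_pos: [0.5555, -0.2187, 0.2196]
eef_rot: [0.442, 0.897, -0.0, -0.0]
wrist_force: [0.1, -0.1, -0.7]
gripper_width: 0.0258
finger_force: 49.2
```

Emit:
move_arm:
  steps:
    - {"dx": 0,"dy": 0,"dz": 0.001,"rx": 0,"ry": 0,"rz": 0}
    - {"dx": 0,"dy": 0,"dz": 0,"rx": 0,"ry": 0,"rz": 0}

```text
t: 10.88
eef_pos: [0.5555, -0.2187, 0.2186]
eef_rot: [0.442, 0.897, -0.0, -0.0]
wrist_force: [-0.2, 0.4, -1.2]
gripper_width: 0.0254
finger_force: 49.2
```

Emit:
move_arm:
  steps:
    - {"dx": 0,"dy": 0,"dz": 0.001,"rx": 0,"ry": 0,"rz": 0}
    - {"dx": 0,"dy": 0,"dz": 0,"rx": 0,"ry": 0,"rz": 0}

```text
t: 11.12
eef_pos: [0.5555, -0.2187, 0.2176]
eef_rot: [0.442, 0.897, -0.0, -0.0]
wrist_force: [-0.7, 0.1, -1.5]
gripper_width: 0.0255
finger_force: 49.2
```

Emit:
move_arm:
  steps:
    - {"dx": 0,"dy": 0,"dz": 0.001,"rx": 0,"ry": 0,"rz": 0}
    - {"dx": 0,"dy": 0,"dz": 0,"rx": 0,"ry": 0,"rz": 0}

```text
t: 11.38
eef_pos: [0.5555, -0.2187, 0.2166]
eef_rot: [0.442, 0.897, -0.0, -0.0]
wrist_force: [-0.8, 0.1, -1.0]
gripper_width: 0.0255
finger_force: 49.2
```

Emit:
move_arm:
  steps:
    - {"dx": 0,"dy": 0,"dz": 0.001,"rx": 0,"ry": 0,"rz": 0}
    - {"dx": 0,"dy": 0,"dz": 0,"rx": 0,"ry": 0,"rz": 0}

```text
t: 11.62
eef_pos: [0.5555, -0.2187, 0.2156]
eef_rot: [0.442, 0.897, -0.0, -0.0]
wrist_force: [-0.5, -0.0, -1.2]
gripper_width: 0.0258
finger_force: 49.2
```

Emit:
move_arm:
  steps:
    - {"dx": 0,"dy": 0,"dz": 0.001,"rx": 0,"ry": 0,"rz": 0}
    - {"dx": 0,"dy": 0,"dz": 0,"rx": 0,"ry": 0,"rz": 0}

```text
t: 11.88
eef_pos: [0.5555, -0.2187, 0.2146]
eef_rot: [0.442, 0.897, -0.0, -0.0]
wrist_force: [-0.4, 0.2, -1.5]
gripper_width: 0.0256
finger_force: 49.2
```

Emit:
move_arm:
  steps:
    - {"dx": 0,"dy": 0,"dz": 0.0007,"rx": 0,"ry": 0,"rz": 0}
    - {"dx": 0,"dy": 0,"dz": 0,"rx": 0,"ry": 0,"rz": 0}

```text
t: 12.12
eef_pos: [0.5555, -0.2187, 0.214]
eef_rot: [0.442, 0.897, -0.0, -0.0]
wrist_force: [0.3, -0.0, -1.0]
gripper_width: 0.0262
finger_force: 49.2
```

```bash
python3 -c "
from h import *
plan([.5555,-.2186,.2135],37.5)"
```

```text
t 12.12 pos [ 0.5555 -0.2187  0.214 ] yaw_y 37.50 tilt [-0.0001  0.    ] F [ 0.32 -0.03 -1.01] T [ 0.039 -0.004 -0.019] w 0.0262 ff 49.20458972454071 q6 31.01
tool delta [0.0001 0.0001 0.0005]
rz -0.0
delta after rz [0.0001 0.0001 0.0005]
```

Still no floor, so the tip offset is a bit smaller than I assumed. I'll keep feeling downward.

Emit:
move_arm:
  steps:
    - {"dx": 0,"dy": 0,"dz": 0.0007,"rx": 0,"ry": 0,"rz": 0}
    - {"dx": 0,"dy": 0,"dz": 0,"rx": 0,"ry": 0,"rz": 0}

```text
t: 12.38
eef_pos: [0.5556, -0.2187, 0.2134]
eef_rot: [0.442, 0.897, -0.0, 0.0]
wrist_force: [0.1, 0.8, 0.1]
gripper_width: 0.0253
finger_force: 49.2
```

Emit:
move_arm:
  steps:
    - {"dx": 0,"dy": 0,"dz": 0.0007,"rx": 0,"ry": 0,"rz": 0}
    - {"dx": 0,"dy": 0,"dz": 0,"rx": 0,"ry": 0,"rz": 0}

```text
t: 12.62
eef_pos: [0.5556, -0.2187, 0.2128]
eef_rot: [0.442, 0.897, 0.0, 0.0]
wrist_force: [-0.3, 0.2, 0.2]
gripper_width: 0.0253
finger_force: 49.3
```

Emit:
move_arm:
  steps:
    - {"dx": 0,"dy": 0,"dz": 0.0005,"rx": 0,"ry": 0,"rz": 0}
    - {"dx": 0,"dy": 0,"dz": 0,"rx": 0,"ry": 0,"rz": 0}

```text
t: 12.88
eef_pos: [0.5557, -0.2187, 0.2123]
eef_rot: [0.442, 0.897, 0.0, 0.0]
wrist_force: [-0.4, 0.1, 1.6]
gripper_width: 0.0256
finger_force: 49.4
```

The blade is seated: floor contact came at TCP z≈0.2136, as predicted. I'll ease off slightly and turn clockwise.

Emit:
move_arm:
  steps:
    - {"dx": 0,"dy": 0,"dz": -0.001,"rx": 0,"ry": 0,"rz": 0}
    - {"dx": 0,"dy": 0,"dz": 0,"rx": 0,"ry": 0,"rz": 2}
    - {"dx": 0,"dy": 0,"dz": 0,"rx": 0,"ry": 0,"rz": 4}
    - {"dx": 0,"dy": 0,"dz": 0,"rx": 0,"ry": 0,"rz": 4}
    - {"dx": 0,"dy": 0,"dz": 0,"rx": 0,"ry": 0,"rz": 4}
    - {"dx": 0,"dy": 0,"dz": 0,"rx": 0,"ry": 0,"rz": 4}
    - {"dx": 0,"dy": 0,"dz": 0,"rx": 0,"ry": 0,"rz": 4}
    - {"dx": 0,"dy": 0,"dz": 0,"rx": 0,"ry": 0,"rz": 4}
    - {"dx": 0,"dy": 0,"dz": 0,"rx": 0,"ry": 0,"rz": 4}
    - {"dx": 0,"dy": 0,"dz": 0,"rx": 0,"ry": 0,"rz": 0}

```text
t: 14.12
eef_pos: [0.5553, -0.219, 0.213]
eef_rot: [0.659, 0.752, -0.0, 0.0]
wrist_force: [-0.4, -0.3, 0.4]
gripper_width: 0.0258
finger_force: 49.4
```

```bash
cat >> h.py <<'E'
def pointer():
    # red pointer & green mark centroids, both cameras
    for n in("top","scene"):
        c=cam(n); u,v=proj(c,[[.555,-.2187,.098]])[0].astype(int); I=c["pixels"][v-35:v+35,u-35:u+35].astype(int)
        b,g,r=I[...,0],I[...,1],I[...,2]
        out={}
        for nm,m,z in(("red",r-np.maximum(b,g),.098),("green",g-np.maximum(b,r),.09)):
            w=np.where(m>40*(m.max()/100 if m.max()<100 else 1),m,0).astype(float); yy,xx=np.mgrid[:70,:70]
            if nm=="red": w[(np.hypot(xx-35,yy-35)>24)]=0
            if w.sum()<30: print(n,nm,"none");continue
            out[nm]=toplane(c,[[(w*xx).sum()/w.sum()+u-35,(w*yy).sum()/w.sum()+v-35]],z)[0]; out[nm+"px"]=(w>0).sum()
        print(n,{k:np.round(x,4) for k,x in out.items()})
E
python3 -c "
from h import *
plan([.5555,-.2186,.2133],37.5); pointer()"
```

```text
t 14.12 pos [ 0.5553 -0.219   0.213 ] yaw_y 7.49 tilt [-0.0005 -0.0007] F [-0.39 -0.3   0.42] T [-0.303  0.183  0.004] w 0.0258 ff 49.4063937664032 q6 61.01
tool delta [ 0.0004  0.0002 -0.0003]
rz -30.01
delta after rz [ 0.0002  0.0004 -0.0003]
top {'red': array([ 0.5673, -0.2349,  0.098 ]), 'redpx': np.int64(125), 'green': array([ 0.5077, -0.2111,  0.09  ]), 'greenpx': np.int64(17)}
scene {'red': array([ 0.5232, -0.2449,  0.098 ]), 'redpx': np.int64(79), 'green': array([ 0.5097, -0.2119,  0.09  ]), 'greenpx': np.int64(13)}
```

Emit:
move_arm:
  steps:
    - {"dx": 0,"dy": 0,"dz": 0,"rx": 0,"ry": 0,"rz": 4}
    - {"dx": 0,"dy": 0,"dz": 0,"rx": 0,"ry": 0,"rz": 4}
    - {"dx": 0,"dy": 0,"dz": 0,"rx": 0,"ry": 0,"rz": 4}
    - {"dx": 0,"dy": 0,"dz": 0,"rx": 0,"ry": 0,"rz": 4}
    - {"dx": 0,"dy": 0,"dz": 0,"rx": 0,"ry": 0,"rz": 4}
    - {"dx": 0,"dy": 0,"dz": 0,"rx": 0,"ry": 0,"rz": 4}
    - {"dx": 0,"dy": 0,"dz": 0,"rx": 0,"ry": 0,"rz": 4}
    - {"dx": 0,"dy": 0,"dz": 0,"rx": 0,"ry": 0,"rz": 4}
    - {"dx": 0,"dy": 0,"dz": 0,"rx": 0,"ry": 0,"rz": 4}
    - {"dx": 0,"dy": 0,"dz": 0,"rx": 0,"ry": 0,"rz": 4}
    - {"dx": 0,"dy": 0,"dz": 0,"rx": 0,"ry": 0,"rz": 0}

```text
t: 15.6
eef_pos: [0.5548, -0.2187, 0.2129]
eef_rot: [0.876, 0.481, -0.001, -0.0]
wrist_force: [-2.7, -0.8, 0.2]
gripper_width: 0.0256
finger_force: 49.4
```

```bash
python3 - <<'E'
from h import *
state(); c=cam("scene"); u,v=147,201
I=c["pixels"][v-50:v+30,u-50:u+50]; cv2.imwrite("pics/turn.png",cv2.resize(np.clip((I/255.)**.6*255,0,255).astype(np.uint8),None,fx=7,fy=7,interpolation=cv2.INTER_CUBIC))
E
```

```text
t 15.60 pos [ 0.5548 -0.2187  0.2129] yaw_y -32.44 tilt [-0.0016  0.    ] F [-2.66 -0.76  0.23] T [-0.202  0.692 -0.022] w 0.0256 ff 49.419740438461304 q6 100.95
```

View pics/turn.png

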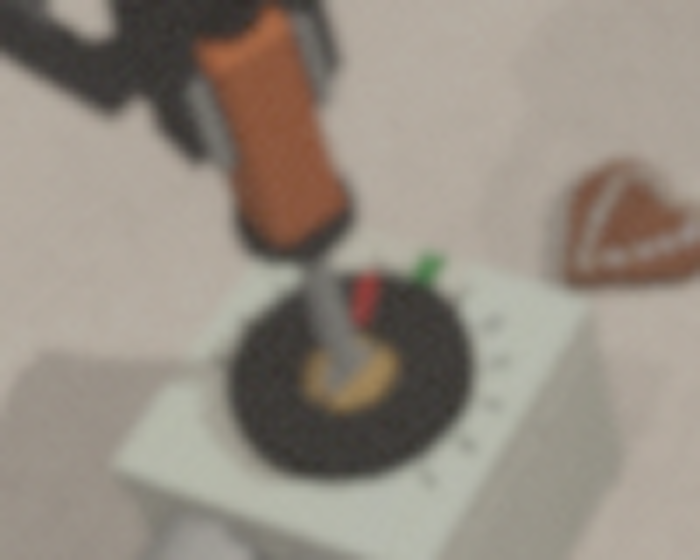

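The blade is in the slot. The pointer runs from (358,320) to (372,276), and the mark is at (429,268).

```bash
python3 - <<'E'
from h import *
c=cam("scene"); f=lambda l:np.array(l)/7+[97,151]-.5
P=toplane(c,f([(372,277),(358,320),(351,375)]),[.098,.098,.096]);G=toplane(c,f([(429,268)]),.09)[0]
a=lambda d:np.degrees(np.arctan2(d[1],d[0]))
print(P,G)
for A in([.555,-.2187],[.556,-.2187],[.557,-.2187]):
    A=np.array(A); print(A,a(P[0][:2]-A),a(P[1][:2]-A),a(G[:2]-A))
print("line",a((P[0]-P[1])[:2]))
E
```

```text
[[ 0.52206349 -0.22452303  0.098     ]
 [ 0.53893882 -0.22244516  0.098     ]
 [ 0.5579779  -0.21750662  0.096     ]] [ 0.50909603 -0.21181941  0.09      ]
[ 0.555  -0.2187] -169.97395986438895 -166.87424692120268 171.47534783205836
[ 0.556  -0.2187] -170.26365720697294 -167.61915508824376 171.65450781199553
[ 0.557  -0.2187] -170.5372316915617 -168.2851747976539 171.82634222500516
line -172.98047809665252
```

Emit:
move_arm:
  steps:
    - {"dx": 0,"dy": 0,"dz": 0,"rx": 0,"ry": 0,"rz": 4}
    - {"dx": 0,"dy": 0,"dz": 0,"rx": 0,"ry": 0,"rz": 4}
    - {"dx": 0,"dy": 0,"dz": 0,"rx": 0,"ry": 0,"rz": 4}
    - {"dx": 0,"dy": 0,"dz": 0,"rx": 0,"ry": 0,"rz": 4}
    - {"dx": 0,"dy": 0,"dz": 0,"rx": 0,"ry": 0,"rz": 2.5}
    - {"dx": 0,"dy": 0,"dz": 0,"rx": 0,"ry": 0,"rz": 0}
    - {"dx": 0,"dy": 0,"dz": 0,"rx": 0,"ry": 0,"rz": 0}

```text
t: 16.58
eef_pos: [0.5548, -0.2184, 0.2128]
eef_rot: [0.942, 0.334, -0.001, -0.001]
wrist_force: [-3.5, 0.2, 0.2]
gripper_width: 0.0254
finger_force: 49.4
```

```bash
python3 - <<'E'
from h import *
state(); c=cam("scene"); u,v=147,201
I=c["pixels"][v-30:v+20,u-25:u+40]; cv2.imwrite("pics/turn2.png",cv2.resize(np.clip((I/255.)**.6*255,0,255).astype(np.uint8),None,fx=11,fy=11,interpolation=cv2.INTER_CUBIC))
E
```

```text
t 16.57 pos [ 0.5548 -0.2184  0.2128] yaw_y -50.94 tilt [-0.0016  0.0006] F [-3.47  0.17  0.21] T [-0.078  1.193  0.078] w 0.0254 ff 49.442453384399414 q6 119.46
```

View pics/turn2.png

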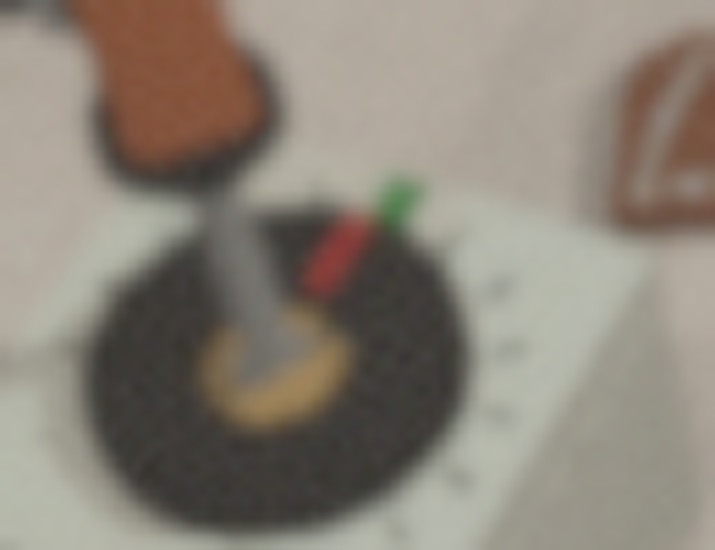

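The pointer now runs from (315,290) to (360,222), and the mark is at (400,203).

```bash
python3 - <<'E'
from h import *
c=cam("scene"); f=lambda l:np.array(l)/11+[122,171]-.5
P=toplane(c,f([(360,222),(315,290)]),.098);G=toplane(c,f([(400,203)]),.09)[0]
a=lambda d:np.degrees(np.arctan2(d[1],d[0]))
for A in([.554,-.2187],[.556,-.2187],[.556,-.2177]):
    A=np.array(A); print(A,a(P[0][:2]-A),a(P[1][:2]-A),a(G[:2]-A))
print("line",a((P[0]-P[1])[:2]))
E
```

```text
[ 0.554  -0.2187] 171.5869071937799 171.0168458315036 170.7734499743122
[ 0.556  -0.2187] 172.06611742332146 172.0809879856115 171.16393298573743
[ 0.556  -0.2177] 173.69407290068764 175.47975174638435 172.37091685422652
line 172.05235669456778
```

The pointer is on the mark to within about 1°. I'll back off inside the free play and lift straight out.

Emit:
move_arm:
  steps:
    - {"dx": 0,"dy": 0,"dz": 0,"rx": 0,"ry": 0,"rz": -3}
    - {"dx": 0,"dy": 0,"dz": 0,"rx": 0,"ry": 0,"rz": -4}
    - {"dx": 0,"dy": 0,"dz": -0.004,"rx": 0,"ry": 0,"rz": 0}
    - {"dx": 0,"dy": 0,"dz": -0.005,"rx": 0,"ry": 0,"rz": 0}
    - {"dx": 0,"dy": 0,"dz": -0.008,"rx": 0,"ry": 0,"rz": 0}
    - {"dx": 0,"dy": 0,"dz": -0.015,"rx": 0,"ry": 0,"rz": 0}
    - {"dx": 0,"dy": 0,"dz": -0.02,"rx": 0,"ry": 0,"rz": 0}
    - {"dx": 0,"dy": 0,"dz": -0.02,"rx": 0,"ry": 0,"rz": 0}
    - {"dx": 0,"dy": 0,"dz": 0,"rx": 0,"ry": 0,"rz": 0}

```text
t: 17.8
eef_pos: [0.557, -0.2191, 0.2879]
eef_rot: [0.921, 0.391, 0.002, 0.002]
wrist_force: [-0.1, -0.6, -1.0]
gripper_width: 0.0254
finger_force: 49.3
```

```bash
python3 -c "
from h import *
plan([.525,.2167,.285],16); c=cam('scene'); u,v=147,201
I=c['pixels'][v-30:v+20,u-25:u+40]; cv2.imwrite('pics/turn3.png',cv2.resize(np.clip((I/255.)**.6*255,0,255).astype(np.uint8),None,fx=11,fy=11,interpolation=cv2.INTER_CUBIC))
"
```

```text
t 17.80 pos [ 0.557  -0.2191  0.2879] yaw_y -44.00 tilt [ 0.0051 -0.0017] F [-0.13 -0.62 -1.  ] T [-0.013 -0.032 -0.048] w 0.0254 ff 49.26380217075348 q6 112.52
tool delta [ 0.2912 -0.3258  0.002 ]
rz -60.0
delta after rz [0.4278 0.0893 0.002 ]
```

View pics/turn3.png

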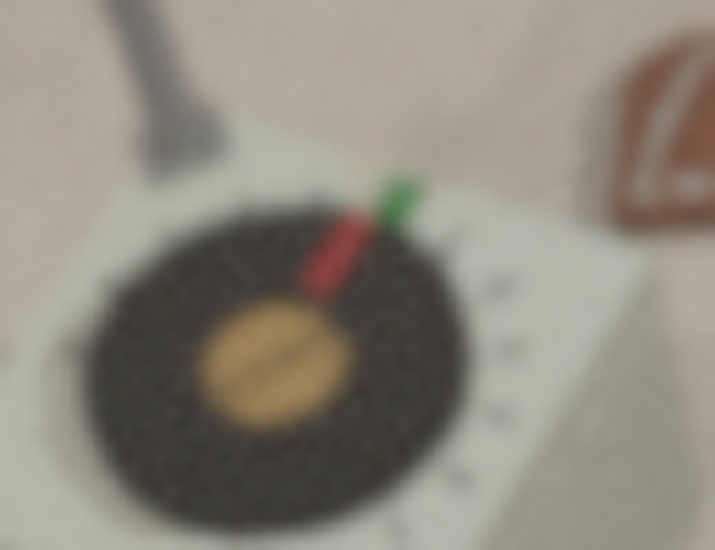

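The pointer tip at (362,222) still lines up with the mark at (400,203). Next I'll take the driver back to the stand.

Emit:
move_arm:
  steps:
    - {"dx": 0,"dy": 0,"dz": 0,"rx": 0,"ry": 0,"rz": -10}
    - {"dx": 0,"dy": 0,"dz": 0,"rx": 0,"ry": 0,"rz": -10}
    - {"dx": 0,"dy": 0,"dz": 0,"rx": 0,"ry": 0,"rz": -10}
    - {"dx": 0,"dy": 0,"dz": 0,"rx": 0,"ry": 0,"rz": -10}
    - {"dx": 0,"dy": 0,"dz": 0,"rx": 0,"ry": 0,"rz": -10}
    - {"dx": 0,"dy": 0,"dz": 0,"rx": 0,"ry": 0,"rz": -10}
    - {"dx": 0.028,"dy": 0.006,"dz": 0,"rx": 0,"ry": 0,"rz": 0}
    - {"dx": 0.05,"dy": 0.0105,"dz": 0,"rx": 0,"ry": 0,"rz": 0}
    - {"dx": 0.05,"dy": 0.0105,"dz": 0,"rx": 0,"ry": 0,"rz": 0}
    - {"dx": 0.05,"dy": 0.0105,"dz": 0,"rx": 0,"ry": 0,"rz": 0}
    - {"dx": 0.05,"dy": 0.0105,"dz": 0,"rx": 0,"ry": 0,"rz": 0}
    - {"dx": 0.05,"dy": 0.0105,"dz": 0,"rx": 0,"ry": 0,"rz": 0}
    - {"dx": 0.05,"dy": 0.0105,"dz": 0,"rx": 0,"ry": 0,"rz": 0}
    - {"dx": 0.05,"dy": 0.0105,"dz": 0,"rx": 0,"ry": 0,"rz": 0}
    - {"dx": 0.03,"dy": 0.006,"dz": 0,"rx": 0,"ry": 0,"rz": 0}
    - {"dx": 0.019,"dy": 0.004,"dz": 0,"rx": 0,"ry": 0,"rz": 0}
    - {"dx": 0,"dy": 0,"dz": 0,"rx": 0,"ry": 0,"rz": 0}
    - {"dx": 0,"dy": 0,"dz": 0,"rx": 0,"ry": 0,"rz": 0}

```text
t: 20.1
eef_pos: [0.5239, 0.2154, 0.2849]
eef_rot: [0.602, 0.798, -0.0, 0.0]
wrist_force: [-0.1, 0.2, -0.4]
gripper_width: 0.0256
finger_force: 49.3
```

```bash
python3 -c "
from h import *
plan([.5252,.2167,.225],16)"
```

```text
t 20.10 pos [0.5239 0.2154 0.2849] yaw_y 15.94 tilt [-0.0004 -0.0008] F [-0.13  0.16 -0.38] T [ 0.01   0.021 -0.033] w 0.0256 ff 49.28336799144745 q6 96.43
tool delta [0.0009 0.0016 0.0599]
rz -0.06
delta after rz [0.0009 0.0016 0.0599]
```

Emit:
move_arm:
  steps:
    - {"dx": 0.0009,"dy": 0.0014,"dz": 0.015,"rx": 0,"ry": 0,"rz": 0}
    - {"dx": 0,"dy": 0,"dz": 0.02,"rx": 0,"ry": 0,"rz": 0}
    - {"dx": 0,"dy": 0,"dz": 0.012,"rx": 0,"ry": 0,"rz": 0}
    - {"dx": 0,"dy": 0,"dz": 0.005,"rx": 0,"ry": 0,"rz": 0}
    - {"dx": 0,"dy": 0,"dz": 0.004,"rx": 0,"ry": 0,"rz": 0}
    - {"dx": 0,"dy": 0,"dz": 0.003,"rx": 0,"ry": 0,"rz": 0}
    - {"dx": 0,"dy": 0,"dz": 0.002,"rx": 0,"ry": 0,"rz": 0}
    - {"dx": 0,"dy": 0,"dz": 0,"rx": 0,"ry": 0,"rz": 0}

```text
t: 21.1
eef_pos: [0.525, 0.2178, 0.2242]
eef_rot: [0.602, 0.799, 0.0, 0.0]
wrist_force: [-0.6, 0.9, -0.6]
gripper_width: 0.0254
finger_force: 49.3
```

Emit:
move_arm:
  steps:
    - {"dx": 0,"dy": 0,"dz": 0.002,"rx": 0,"ry": 0,"rz": 0}
    - {"dx": 0,"dy": 0,"dz": 0.002,"rx": 0,"ry": 0,"rz": 0}
    - {"dx": 0,"dy": 0,"dz": 0.002,"rx": 0,"ry": 0,"rz": 0}
    - {"dx": 0,"dy": 0,"dz": 0,"rx": 0,"ry": 0,"rz": 0}

```text
t: 21.6
eef_pos: [0.5248, 0.2176, 0.2178]
eef_rot: [0.602, 0.799, -0.0, -0.0]
wrist_force: [0.2, 0.1, -1.3]
gripper_width: 0.0254
finger_force: 49.3
```

Emit:
move_arm:
  steps:
    - {"dx": 0,"dy": 0,"dz": 0.01,"rx": 0,"ry": 0,"rz": 0}
    - {"dx": 0,"dy": 0,"dz": 0.015,"rx": 0,"ry": 0,"rz": 0}
    - {"dx": 0,"dy": 0,"dz": 0.015,"rx": 0,"ry": 0,"rz": 0}
    - {"dx": 0,"dy": 0,"dz": 0.015,"rx": 0,"ry": 0,"rz": 0}
    - {"dx": 0,"dy": 0,"dz": 0.01,"rx": 0,"ry": 0,"rz": 0}
    - {"dx": 0,"dy": 0,"dz": 0.005,"rx": 0,"ry": 0,"rz": 0}
    - {"dx": 0,"dy": 0,"dz": 0.003,"rx": 0,"ry": 0,"rz": 0}
    - {"dx": 0,"dy": 0,"dz": 0.001,"rx": 0,"ry": 0,"rz": 0}
    - {"dx": 0,"dy": 0,"dz": 0,"rx": 0,"ry": 0,"rz": 0}
    - {"dx": 0,"dy": 0,"dz": 0,"rx": 0,"ry": 0,"rz": 0}

```text
t: 22.85
eef_pos: [0.5252, 0.2178, 0.1445]
eef_rot: [0.602, 0.799, 0.0, 0.0]
wrist_force: [-0.4, 0.1, -0.7]
gripper_width: 0.0255
finger_force: 49.3
```

```bash
python3 -c "
from h import *
plan([.5252,.2167,.1415],16)"
```

```text
t 22.85 pos [0.5252 0.2178 0.1445] yaw_y 16.00 tilt [0.0007 0.0003] F [-0.41  0.09 -0.74] T [ 0.002 -0.046  0.014] w 0.0255 ff 49.28353428840637 q6 96.52
tool delta [-0.001  -0.0003  0.003 ]
rz -0.0
delta after rz [-0.001  -0.0003  0.003 ]
```

Emit:
move_arm:
  steps:
    - {"dx": 0,"dy": 0,"dz": 0.001,"rx": 0,"ry": 0,"rz": 0}
    - {"dx": 0,"dy": 0,"dz": 0.001,"rx": 0,"ry": 0,"rz": 0}
    - {"dx": 0,"dy": 0,"dz": 0.001,"rx": 0,"ry": 0,"rz": 0}
    - {"dx": 0,"dy": 0,"dz": 0.0004,"rx": 0,"ry": 0,"rz": 0}
    - {"dx": 0,"dy": 0,"dz": 0,"rx": 0,"ry": 0,"rz": 0}
    - {"dx": 0,"dy": 0,"dz": 0,"rx": 0,"ry": 0,"rz": 0}

```text
t: 23.6
eef_pos: [0.525, 0.2177, 0.1415]
eef_rot: [0.602, 0.799, 0.0, 0.0]
wrist_force: [-1.7, -0.3, 4.5]
gripper_width: 0.0253
finger_force: 50.2
```

Emit:
move_arm:
  steps:
    - {"dx": 0,"dy": 0,"dz": 0,"rx": 0,"ry": 0,"rz": 0}
    - {"dx": 0,"dy": 0,"dz": 0,"rx": 0,"ry": 0,"rz": 0}
    - {"dx": 0,"dy": 0,"dz": 0,"rx": 0,"ry": 0,"rz": 0}
    - {"dx": 0,"dy": 0,"dz": 0,"rx": 0,"ry": 0,"rz": 0}
    - {"dx": 0,"dy": 0,"dz": 0,"rx": 0,"ry": 0,"rz": 0}
  grip: 0.3

```text
t: 24.22
eef_pos: [0.525, 0.2177, 0.1406]
eef_rot: [0.602, 0.799, -0.0, -0.0]
wrist_force: [0.6, 0.1, 0.2]
gripper_width: 0.0596
finger_force: 0.0
```

Emit:
move_arm:
  steps:
    - {"dx": 0,"dy": 0,"dz": -0.01,"rx": 0,"ry": 0,"rz": 0}
    - {"dx": 0,"dy": 0,"dz": -0.02,"rx": 0,"ry": 0,"rz": 0}
    - {"dx": 0,"dy": 0,"dz": -0.03,"rx": 0,"ry": 0,"rz": 0}
    - {"dx": 0,"dy": 0,"dz": -0.03,"rx": 0,"ry": 0,"rz": 0}
    - {"dx": 0,"dy": 0,"dz": -0.02,"rx": 0,"ry": 0,"rz": 0}
    - {"dx": 0,"dy": 0,"dz": 0,"rx": 0,"ry": 0,"rz": 0}
    - {"dx": 0,"dy": 0,"dz": 0,"rx": 0,"ry": 0,"rz": 0}
    - {"dx": 0,"dy": 0,"dz": 0,"rx": 0,"ry": 0,"rz": 0}

```text
t: 25.22
eef_pos: [0.5243, 0.2174, 0.2495]
eef_rot: [0.602, 0.799, -0.001, -0.001]
wrist_force: [0.6, 1.5, -0.0]
gripper_width: 0.0599
finger_force: 0.0
```

```bash
python3 -c "
from h import *
state(); c=cam('scene'); im=c['pixels'][125:325,80:420]
cv2.imwrite('pics/final.png',cv2.resize(np.clip((im/255.)**.6*255,0,255).astype(np.uint8),(800,470),interpolation=cv2.INTER_CUBIC))
"
```

```text
t 25.23 pos [0.5243 0.2174 0.2495] yaw_y 16.00 tilt [-0.0021 -0.0009] F [ 0.58  1.49 -0.03] T [-0.001  0.018  0.03 ] w 0.0599 ff 0.0 q6 96.52
```

View pics/final.png

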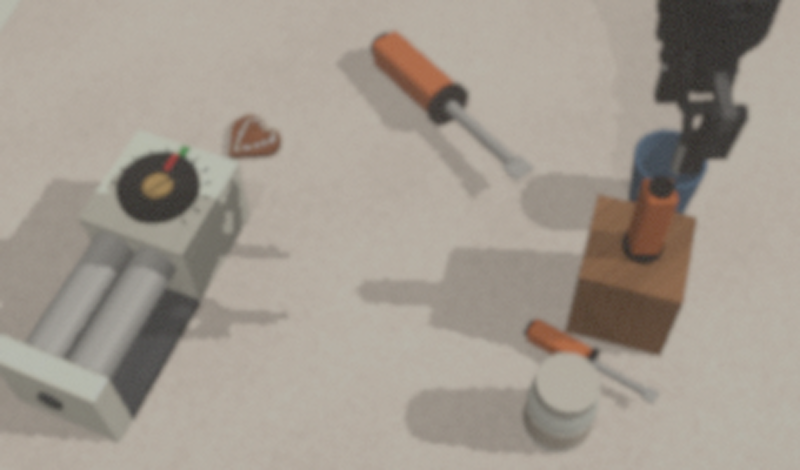

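The driver is home and upright at (650,220), and the pointer at (170,163) is on the mark. The jar, cup and gingerbread are at their starting pixels. The two look-alike screwdrivers are now lying on the table, clear of everything the task checks. Handing in.

```bash
python3 -c "
from h import *
print(sign_off())"
```

```text
the job is handed in; nothing more can be done
None
```

The job is handed in at about 25 s: the screw was turned until the red pointer was within about 1° of the green mark by camera, the middle screwdriver is back fully home and upright in its stand, and the jar, cup and gingerbread have not moved, but the two look-alike screwdrivers that began upright are now lying on the table (I don't know when or why they fell), and `sign_off` returned no verdict.

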